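# Charge the tumbler barrel with steel balls

## Robot

A 6-joint arm with a two-finger parallel gripper is mounted at the origin on the work surface. World frame = base frame: x ahead of the robot, y to its left, z up, the work surface at z = 0. Lengths are in mm, angles in rad, forces in N, time in s.
With the tool pointing down it reaches from about 350 to 875 mm from the base axis. Payload 4.2 kg.
Tool frame: the origin (TCP) lies between the finger pads, 19 mm behind the fingertips; this is the grasp point; z points along the fingers, y is the line along which they close (so a half turn about z gives the same grasp; the last joint's range is limited). The gripper opens to 85 mm and grips with 20 to 120 N. Pads are 22 mm wide; open, the fingers measure 114 mm over their backs; the gripper's body (76 mm by 85 mm) begins 54 mm behind the grasp point. The pads swing forward as they close: fully open they stand 13 mm farther back than shut.
Start: joints at [1.368, 0.385, 0.008, 0, -1.194, -0.259], TCP at [278.441, 559.526, 250.012] pointing down, gripper open.
Joint ranges: [-3.14, 3.14], [-1.21, 2.06], [-1.07, 1.41], [-3.16, 2.05], [-2.99, -0.16], [-3.1, 3.1]. Speed limits (rad/s): [2.79, 2.79, 3.14, 3.14, 3.14, 3.14].

## Interface

Orientations are given as a unit quaternion [x, y, z, w].
In Python, from bench import * gives the robot as it stands.
- The arm moves only by the tool carry_out, never from a script. Its argument "motion" is a list of rows, each a list of 7 numbers: the turn, a rotation vector about the tool's x, y, z in rad, then the shift along the tool's x, y, z in mm, then the opening, from -1 (shut) to 1 (fully open), so that 0 is half open. A call has 1 to 5 rows; each row is the pose to reach, as a shift and turn from the pose commanded when the call began, along the tool's axes at that moment; what a row does not reach only later rows make up. A row lasts 1/8 s, in which the tool goes at most 62.5 mm and 10.7 degrees, less where a joint would pass 70% of its speed; a pose out of reach is approached as far as the arm can. A call with a gripper value outside its range is refused whole. The fingers move at their own pace and stop on an object; the grip force is fixed at half the most. Time passes only in rows, so rows that repeat a pose let the fingers close. It gives the time, the measured TCP pose, the force, the opening and the grip force at its end, in the units of the state.
- read_state(): the state, without advancing time (a new reading comes with each control period).
- get_image(name): name is "scene" or "side" or "wrist"; returns a dict with "color" (400x640x3 uint8, blue, green, red), "mtx" (3x3 intrinsics, pixels), "k1" (the pictures are not rectified: a ray, as slopes to the right and down, at radius r is drawn at 1 + k1 r^2 times it, then the intrinsics apply), "position" and "orientation" of the camera in the world. Camera axes: x right, y down, z forward; pixel columns grow to the right and rows downward; lengths in mm; the calibration is good to about 2 mm. A picture is of the moment at which its call begins. There is no depth.
- job_done(): hands the job in; it is judged then, once.
The state is a dict: "clock": time; "joints": joint angles; "joint_vel": joint speeds; "joint_efforts": joint torques, N m; "position": TCP position; "ee_rot": TCP orientation; "contact_force": force on the tool from outside, world axes, zero at the start; "wrist_torque": the same for the moment, N m; "gripper_width": finger opening in mm; "grasp_force": force on a finger pad.
Only numpy, scipy, OpenCV 4.12 (cv2) and the standard library are available. Lean on these libraries where they do the work, as an engineer would, in place of code of your own. Each camera call takes 0.05 s, during which the arm holds its last target. There are 200 camera calls.

## Task

Draw the red-topped divider plate up out of the ball tray and lay it flat on the bench. Then use the scoop to take at least three of the four steel balls from the tray in one scoopful and tip them into the blue tumbler barrel, without touching the balls with the gripper and without spilling any on the bench (a ball left over stays in the tray). Finally stand the scoop level on the bench or back in the tray; leave the barrel standing where it is and do not disturb the spray can, grease jar or shaft.

Things in the scene. Friction and masses are not known exactly. Their poses are not given: they have to be found in the camera images.
- tray: Green trough fixed to the bench, 118 mm wide (x), 240 long (y -100 to +140), rim 41 mm high; origin on the bench. Inside: floor at z = 6 mm, 48 mm wide, sides flaring from it at 50 degrees; slit for the divider at y = 35 mm; floor ends at y = 95, where a 45 degree slope rises to the rim; upright wall at y = -95. Balls lie between divider and slope, the scoop on the other side.
- divider: Flat plate, 100 mm wide (x), 5 mm thick (y), 75 mm tall (z), 100 g; lower part aluminium, top 26 mm red. Origin at the centre of its lower edge. It stands loose in the tray's slit (8 mm wide), lower edge on the tray floor, so its top is 81 mm above the bench, 40 mm above the tray's rim.
- scoop: Aluminium scoop, 220 g, level on the tray floor, open at its nose (+y) and top. Origin on its underside. Floor 38 mm wide, 2 thick, y -56 to +40; sides flare at 50 degrees to 27 mm high (x +-41), back wall at y = -40, 30 mm high. Upright orange handle 18 x 18 mm behind the back wall, centred at y = -48, z 48 to 112 mm, parallel to z. Stands by itself on a flat surface.
- scoop_nose (a point): Middle of the scoop's front lip, underside: (0, 40, 0) mm in the scoop's frame; axes as the scoop's.
- scoop_grip (a point): Point inside the orange handle, 90 mm above the scoop's underside; axes as the scoop's. A good place for the TCP.
- ball0: Bright steel ball, 22 mm diameter, 44 g; origin at its centre; its axes roll with it. Starts on the tray floor between divider and slope.
- ball1: Bright steel ball, 22 mm diameter, 44 g; origin at its centre; its axes roll with it. Starts on the tray floor between divider and slope.
- ball2: Bright steel ball, 22 mm diameter, 44 g; origin at its centre; its axes roll with it. Starts on the tray floor between divider and slope.
- ball3: Bright steel ball, 22 mm diameter, 44 g; origin at its centre; its axes roll with it. Starts on the tray floor between divider and slope.
- barrel: Open-topped blue drum with a black rubber rim, standing loose, 0.9 kg: 120 mm outer diameter at the rim, mouth 106 mm across, 80 mm high, inner floor 8 mm up. Origin at the centre of its underside, z up.
- spray_can: Bystander: upright steel spray can with white band, 54 mm diameter, 160 mm tall, origin under its centre.
- grease_jar: Bystander: red jar with yellow lid, 64 mm diameter, 65 mm tall, origin under its centre.
- hex_shaft: Bystander: steel shaft with a collar on a pale wooden base, 120 x 60 x 48 mm, origin under its centre.
Not all that is in view belongs to the job. What is shaped like the ball3 but brown or green is not meant.

How it is judged:
By the outcome, as a careful person would: the job done as asked, in the order asked, and still so for the second after the job is handed in, with the robot touching nothing.
It also fails if it takes over 72 s, if anything falls off the work surface, if the arm or the gripper's body presses on something with over 40 N, if the wrist force passes 120 N, or if a joint passes its speed limit or range.

## Working session

There is one attempt and no reset: what is moved stays moved. The work goes in short steps, Python scripts to look and compute and a tool call to move; the robot and the scene stay as the last step left them, time stands still between calls to the robot, and variables do not carry over. Pictures are saved under pics/ and viewed, at most 10 in all, crops included, and the job is handed in when it is done.

Besides the shell and the picture viewer there is one more tool, called after "Call:" as name([rows], argument=value, ...), one row to a line, values as JSON. carry_out: Moves the arm, as the interface text tells. Its arguments: {"type":"object","properties":{"motion":{"type":"array"}},"required":["motion"]}

```bash
ls; mkdir -p pics
python3 - <<'E'
from bench import *
import cv2
s=read_state();print({k:s[k] for k in('clock','position','ee_rot','gripper_width','contact_force')})
for n in('scene','side'):
    d=get_image(n);cv2.imwrite(f'pics/{n}0.png',d['color']);print(n,d['mtx'],d['k1'],d['position'],d['orientation'])
E
```

```text
pics
{'clock': 0.0, 'position': array([278.20315387, 559.05357946, 248.9075152 ]), 'ee_rot': array([ 9.73441451e-01, -2.28933475e-01, -2.06665743e-04,  1.07877443e-03]), 'gripper_width': 85.7185753556671, 'contact_force': array([-0.81649939, -0.1425822 , -0.28921803])}
scene [[368.54647833   0.         320.42551756]
 [  0.         368.54647833 204.0048157 ]
 [  0.           0.           1.        ]] 0.007609522497597839 [1025.1704421   -43.28183725  761.74797411] [ 0.70716908  0.64888134 -0.18618818 -0.21023523]
side [[391.05782995   0.         324.83975482]
 [  0.         391.05782995 199.54109366]
 [  0.           0.           1.        ]] 0.01907494225730107 [ 306.39609194 -430.02742802  562.92033465] [ 0.88239559 -0.25964298  0.10938368 -0.37682723]
```

View pics/scene0.png

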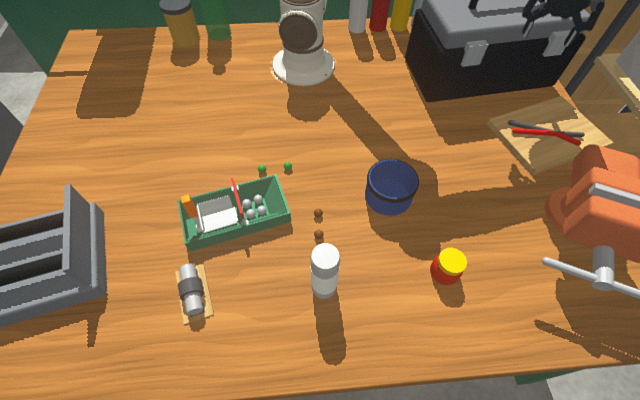

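View pics/side0.png

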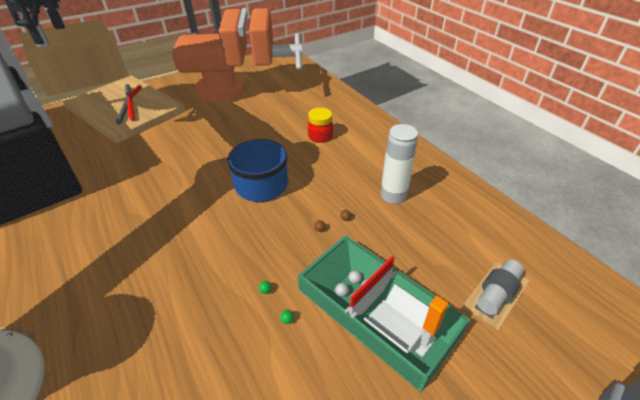

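The scene view shows the tray at (178–291, 176–248), with the divider's red top at about (237,200), the orange handle at (187,205) and the balls at about (254,206). The barrel is at (392,186). The side view shows the same items: tray corners at (345,240) and (470,320), handle (436,315), barrel (258,170).

```bash
cat > h.py <<'E'
from bench import *
import cv2, numpy as np
from scipy.spatial.transform import Rotation as R
def ray(d,p):
    u=cv2.undistortPoints(np.array(p,float).reshape(-1,1,2),d['mtx'],np.array([d['k1'],0,0,0,0.]))[:,0]
    v=np.c_[u,np.ones(len(u))]@R.from_quat(d['orientation']).as_matrix().T
    return np.array(d['position']),v
def onz(d,p,z):
    o,v=ray(d,p); return o+v*((z-o[2])/v[:,2])[:,None]
def tri(d1,p1,d2,p2):
    o1,v1=ray(d1,p1);o2,v2=ray(d2,p2);out=[]
    for a,b in zip(v1,v2):
        t=np.linalg.lstsq(np.c_[a,-b],o2-o1,rcond=None)[0]
        out.append(np.r_[(o1+a*t[0]+o2+b*t[1])/2,np.linalg.norm(o1+a*t[0]-o2-b*t[1])])
    return np.array(out)
def proj(d,P):
    Rm=R.from_quat(d['orientation']).as_matrix().T
    return cv2.projectPoints(np.array(P,float).reshape(-1,3),cv2.Rodrigues(Rm)[0],-Rm@np.array(d['position']),d['mtx'],np.array([d['k1'],0,0,0,0.]))[0][:,0]
def mask(d,col,box=None):
    h=cv2.cvtColor(d['color'],cv2.COLOR_BGR2HSV);H,S,V=cv2.split(h)
    m={'red':((H<6)|(H>174))&(S>150)&(V>60),'orange':(H>8)&(H<20)&(S>220)&(V>150),'green':(H>55)&(H<95)&(S>90),'blue':(H>105)&(H<130)&(S>120)}[col].astype(np.uint8)
    if box: k=np.zeros_like(m);x0,y0,x1,y1=box;k[y0:y1,x0:x1]=1;m*=k
    n,l,st,c=cv2.connectedComponentsWithStats(m)
    i=1+np.argmax(st[1:,4]); return (l==i).astype(np.uint8),st[i],c[i]
E
python3 - <<'E'
from h import *
np.set_printoptions(precision=1,suppress=True)
a=get_image('scene');b=get_image('side')
for n,d,bx in(('scene',a,{'red':(220,170,250,230),'orange':(175,185,200,225),'green':(170,165,300,255),'blue':(350,140,430,220)}),('side',b,{'red':(340,250,400,310),'orange':(415,290,455,340),'green':(295,235,475,390),'blue':(220,130,300,205)})):
    for c in bx:
        m,st,ce=mask(d,c,bx[c]);print(n,c,st,ce)
        ct=max(cv2.findContours(m,0,2)[0],key=cv2.contourArea)
        h=cv2.approxPolyDP(cv2.convexHull(ct),2.0,True)[:,0]
        print(h.tolist() if c!='blue' else cv2.fitEllipse(cv2.convexHull(ct)))
c1=cv2.resize(a['color'][165:255,170:300],None,fx=6,fy=6,interpolation=2)
cv2.imwrite('pics/c1.png',c1[:540])
E
```

```text
scene red [231 178  13  41 100] [237.1 198.3]
[[231, 178], [243, 218]]Traceback (most recent call last):
  File "<stdin>", line 6, in <module>
  File "h.py", line 24, in mask
    i=1+np.argmax(st[1:,4]); return (l==i).astype(np.uint8),st[i],c[i]
        ~~~~~~~~~^^^^^^^^^^
    return _wrapfunc(a, 'argmax', axis=axis, out=out, **kwds)
    return bound(*args, **kwds)
ValueError: attempt to get argmax of an empty sequence
```

```bash
sed -i "s/(H>8)&(H<20)&(S>220)&(V>150)/(H>4)\&(H<20)\&(S>200)\&(V>110)/" h.py
python3 - <<'E'
from h import *
np.set_printoptions(precision=1,suppress=True)
a=get_image('scene');b=get_image('side')
print(cv2.cvtColor(a['color'],cv2.COLOR_BGR2HSV)[205,184:191].tolist())
for n,d,bx in(('scene',a,{'red':(220,170,250,230),'orange':(175,185,200,225),'green':(170,165,300,255),'blue':(350,140,430,220)}),('side',b,{'red':(340,250,400,310),'orange':(415,290,455,340),'green':(295,235,475,390),'blue':(220,130,300,205)})):
    for c in bx:
      try:
        m,st,ce=mask(d,c,bx[c]);print(n,c,st,ce)
        ct=max(cv2.findContours(m,0,2)[0],key=len)
        h=cv2.approxPolyDP(cv2.convexHull(ct),1.5,True)[:,0]
        print(h.tolist())
      except Exception as e: print(n,c,e)
c1=cv2.resize(a['color'][165:255,170:300],None,fx=6,fy=6,interpolation=2)
cv2.imwrite('pics/c1.png',c1[:540])
E
```

```text
[[13, 208, 164], [13, 209, 162], [12, 200, 162], [13, 203, 161], [14, 203, 161], [13, 189, 163], [13, 201, 161]]
scene red [231 178  13  40  99] [237. 198.]
[[231, 178], [243, 217], [238, 207]]
scene orange [182 196  15  20  76] [189.  205.5]
[[196, 215], [187, 210], [182, 202], [183, 199], [189, 196]]
scene green [249 175  41  50 356] [268.3 208.1]
[[276, 175], [289, 212], [249, 224], [252, 201], [268, 177]]
scene blue [369 161  28  38  87] [378.3 182.9]
[[380, 161], [396, 198], [379, 193], [370, 183], [370, 170]]
side red [350 256  44  51 493] [371.3 281.3]
[[393, 256], [392, 266], [351, 306], [351, 296]]
side orange [424 296  24  39 500] [435.  314.3]
[[438, 296], [447, 304], [438, 326], [432, 334], [424, 328], [430, 305]]
side green [ 298  236  171  154 7264] [376.4 308.7]
[[345, 236], [468, 319], [461, 334], [421, 389], [418, 389], [299, 288], [299, 275]]
side blue [ 229  140   57   34 1481] [256.8 156.6]
[[284, 150], [283, 161], [275, 168], [262, 173], [239, 171], [229, 162], [232, 151], [237, 146], [250, 141], [271, 141], [278, 144]]
```

View pics/c1.png

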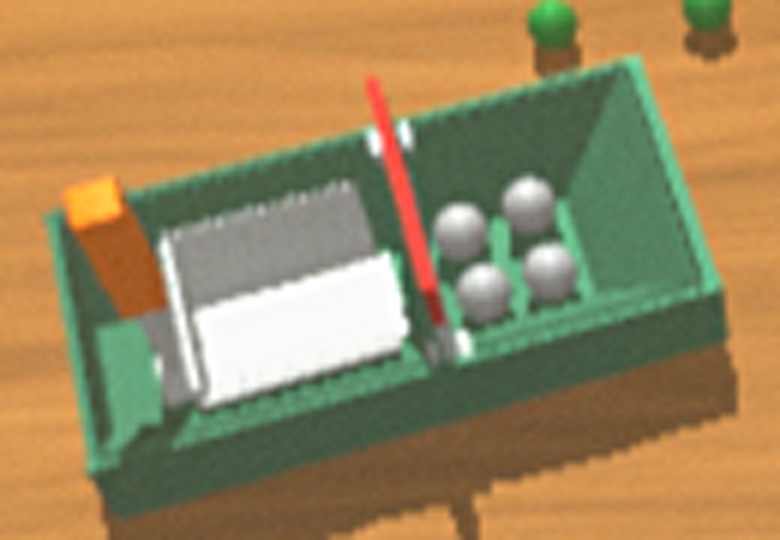

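The crop shows the rim corners in full-image pixels at about (178,201), (276,175), (290,213) and (185,243). The divider's top edge runs from (232,178) to (242,213). The handle top is at (185.5,199). The four balls sit in a 2×2 block between the divider and the slope.

Run:
```python
from h import *
np.set_printoptions(precision=1,suppress=True)
a=get_image('scene');b=get_image('side')
P=onz(a,[(178.3,200.8),(276.2,174.7),(290.3,213.3),(185.3,243.3)],41)[:,:2]
print('rim scene',P,'edges',[np.linalg.norm(P[i]-P[i-1]) for i in range(4)],'yaw',[np.degrees(np.arctan2(*(P[j]-P[i])[::-1])) for i,j in((0,1),(3,2))])
Q=onz(b,[(345,238),(468,319),(299,276)],41)[:,:2];print('rim side',Q)
print('div scene',onz(a,[(232,178),(242,213.3)],81)); print('div side',onz(b,[(393,257),(351,297)],81))
print('handle',onz(a,[(185.5,198.7)],118),onz(b,[(438.5,301)],118))
print('balls',onz(a,[(170+x/6,165+y/6) for x,y in((460,232),(528,205),(549,272),(483,292))],17))
c=np.vstack([cv2.resize(i[y:y+75,x:x+100],None,fx=4,fy=4,interpolation=2) for i,x,y in((a['color'],345,145),(b['color'],210,130))])
cv2.imwrite('pics/c2.png',np.hstack([c[:300],c[300:]]))
```

```text
rim scene [[ 530.3 -323.7]
 [ 472.8  -95.7]
 [ 585.8  -66.4]
 [ 642.7 -295.8]] edges [np.float64(115.83745940184106), np.float64(235.15173114614666), np.float64(116.72599910929453), np.float64(236.42658210301892)] yaw [np.float64(104.15881167384639), np.float64(103.9439979332181)]
rim side [[ 576.6  -72.2]
 [ 638.7 -296. ]
 [ 469.2  -97.7]]
div scene [[ 504.7 -193.7   81. ]
 [ 601.6 -168.6   81. ]]
div side [[ 596.1 -171.2   81. ]
 [ 500.6 -193.8   81. ]]
handle [[ 579.1 -279.5  118. ]] [[ 577.2 -277.7  118. ]]
balls [[ 535.5 -170.    17. ]
 [ 524.8 -143.    17. ]
 [ 557.3 -134.7   17. ]
 [ 564.4 -160.5   17. ]]
```

View pics/c2.png

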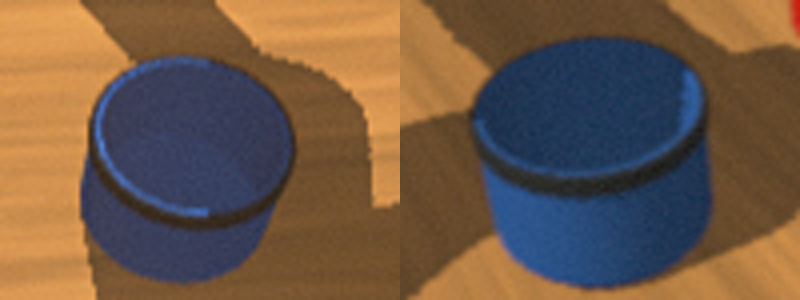

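The barrel mouth is centred at about (393,179.5) in the scene view and (257,158) in the side view.

```bash
cat > plan.py <<'E'
from h import *
import json,os,sys
F='cmd.json'
def cmd():
    if os.path.exists(F): c=json.load(open(F)); return np.array(c[0]),R.from_quat(c[1])
    return np.array([278.441,559.526,250.012]),R.from_quat([.973441,-.228933,0,0])
def down(h): # tool y heading h deg, z down
    y=np.array([np.cos(np.radians(h)),np.sin(np.radians(h)),0]);z=np.array([0,0,-1.]);return R.from_matrix(np.c_[np.cross(y,z),y,z])
def go(legs,vmax=60,wmax=10.3,reset=False):
    """legs: (pos,Rot,grip[,vmax]) ; prints calls of rows; saves the commanded end pose"""
    p,r=cmd();s=read_state()
    e=np.array(s['position'])-p; print('clock %.2f'%s['clock'],'meas-cmd',e.round(1),np.degrees((r.inv()*R.from_quat(s['ee_rot'])).as_rotvec()).round(1))
    q=[]
    for L in legs:
        pos,rot,g=L[:3];v=L[3] if len(L)>3 else vmax
        a=(q[-1] if q else (p,r,0));d=np.array(pos)-a[0];w=(a[1].inv()*rot).as_rotvec()
        n=max(1,int(np.ceil(np.linalg.norm(d)/v)),int(np.ceil(np.degrees(np.linalg.norm(w))/wmax)))
        q+=[(a[0]+d*k/n,a[1]*R.from_rotvec(w*k/n),g) for k in range(1,n+1)]
    for i in range(0,len(q),5):
        rows=[]
        for pos,rot,g in q[i:i+5]:
            w=(r.inv()*rot).as_rotvec().round(3);t=(r.inv().apply(pos-p)).round(1);rows.append([*w.tolist(),*t.tolist(),g])
        print(json.dumps(rows).replace('-0.0,','0,').replace(' ',''))
        p=p+r.apply(t);r=r*R.from_rotvec(w)
    json.dump([p.tolist(),r.as_quat().tolist()],open(F,'w'))
E
python3 - <<'E'
from plan import *
np.set_printoptions(precision=1,suppress=True)
a=get_image('scene');b=get_image('side')
print('barrel',onz(a,[(393.2,179.5)],80),onz(b,[(257.2,157.8)],80))
print('can top',onz(a,[(325,256)],160),'green',onz(a,[(263,168),(288,166)],10),'brown',onz(a,[(318,213),(319,234)],10))
print('lay px',proj(a,[(330,-420,0),(400,-330,0)]))
go([((430,250,240),down(30),1),((551.5,-181.7,200),down(104),1)])
E
```

```text
barrel [[538.4 174.4  80. ]] [[529.1 170.   80. ]]
can top [[752.1  -5.1 160. ]] green [[ 424.7 -131.3   10. ]
 [ 423.3  -66.9   10. ]] brown [[571.5  -1.6  10. ]
 [628.   -4.1  10. ]]
lay px [[155.4 149.4]
 [186.7 167.8]]
clock 0.50 meas-cmd [-0.  -0.  -0.1] [-0. -0. -0.]
[[0.0,0.0,-0.17,18.2,14.0,0.7,1],[0.0,0.0,-0.341,36.5,27.9,1.3,1],[0.0,0.0,-0.511,54.7,41.9,2.0,1],[0.0,0.0,-0.682,73.0,55.9,2.7,1],[0.0,0.0,-0.852,91.2,69.8,3.3,1]]
[[0.0,0.0,-0.171,1.5,23.0,0.7,1],[0.0,0.0,-0.341,3.0,45.9,1.4,1],[0.0,0.0,-0.511,4.5,68.8,2.0,1],[0.0,0.0,-0.682,6.0,91.7,2.7,1],[0.0,0.0,-0.852,7.5,114.7,3.4,1]]
[[0.0,0.0,-0.171,-16.3,16.2,0.6,1],[0.0,0.0,-0.341,-32.5,32.4,1.3,1],[0.0,0.0,-0.512,-48.8,48.6,2.0,1],[0.0,0.0,-0.682,-65.1,64.9,2.6,1],[0.0,0.0,-0.852,-81.3,81.1,3.3,1]]
[[0.0,0.0,-0.162,-54.3,-13.8,5.0,1],[0.0,0.0,-0.323,-108.7,-27.7,10.0,1],[0.0,0.0,-0.485,-163.0,-41.5,15.0,1],[0.0,0.0,-0.646,-217.3,-55.3,20.0,1],[0.0,0.0,-0.808,-271.7,-69.1,25.0,1]]
[[0.0,0.0,-0.161,-27.5,-48.8,5.0,1],[0.0,0.0,-0.322,-55.1,-97.6,10.0,1],[0.0,0.0,-0.484,-82.7,-146.4,15.0,1]]
```

```bash
rm cmd.json
python3 - <<'E'
from plan import *
go([((430,250,240),down(-90),1),((551.5,-181.7,190),down(-76),1)])
E
```

```text
clock 0.50 meas-cmd [-0.  -0.  -0.1] [-0. -0. -0.]
[[0.0,0.0,-0.077,45.6,34.9,1.7,1],[0.0,0.0,-0.154,91.2,69.8,3.3,1],[0.0,0.0,-0.231,136.8,104.8,5.0,1],[0.0,0.0,-0.308,182.4,139.7,6.7,1],[0.0,0.0,-0.385,228.0,174.6,8.3,1]]
[[0.0,0.0,-0.077,29.2,49.5,1.7,1],[0.0,0.0,-0.108,48.5,102.1,8.0,1],[0.0,0.0,-0.138,67.8,154.8,14.2,1],[0.0,0.0,-0.169,87.0,207.4,20.5,1],[0.0,0.0,-0.199,106.3,260.1,26.7,1]]
[[0.0,0.0,-0.031,8.6,55.4,6.3,1],[0.0,0.0,-0.061,17.1,110.8,12.5,1],[0.0,0.0,-0.092,25.6,166.2,18.8,1],[0.0,0.0,-0.122,34.1,221.6,25.0,1]]
```

Call:
carry_out([
  [0,0,-0.077,45.6,34.9,1.7,1],
  [0,0,-0.154,91.2,69.8,3.3,1],
  [0,0,-0.231,136.8,104.8,5.0,1],
  [0,0,-0.308,182.4,139.7,6.7,1],
  [0,0,-0.385,228.0,174.6,8.3,1],
])

```text
clock: 1.12
position: [405.3, 300.0, 242.0]
ee_rot: [0.999, -0.037, 0.0, -0.0]
contact_force: [1.2, 0.0, 0.0]
gripper_width: 85.3
grasp_force: 0.0
```

Call:
carry_out([
  [0,0,-0.077,29.2,49.5,1.7,1],
  [0,0,-0.108,48.5,102.1,8.0,1],
  [0,0,-0.138,67.8,154.8,14.2,1],
  [0,0,-0.169,87.0,207.4,20.5,1],
  [0,0,-0.199,106.3,260.1,26.7,1],
])

```text
clock: 1.75
position: [491.2, 32.4, 215.3]
ee_rot: [0.998, 0.062, 0.001, -0.0]
contact_force: [1.4, 0.2, 0.6]
gripper_width: 85.7
grasp_force: 0.0
```

Call:
carry_out([
  [0,0,-0.031,8.6,55.4,6.3,1],
  [0,0,-0.061,17.1,110.8,12.5,1],
  [0,0,-0.092,25.6,166.2,18.8,1],
  [0,0,-0.122,34.1,221.6,25.0,1],
  [0,0,-0.122,34.1,221.6,25.0,1],
])

```text
clock: 2.38
position: [551.7, -184.9, 188.8]
ee_rot: [0.993, 0.119, -0.001, 0.0]
contact_force: [-1.0, -0.3, 0.6]
gripper_width: 85.3
grasp_force: 0.0
```

Run:
```python
from plan import *
np.set_printoptions(precision=1,suppress=True)
s=read_state();p,r=cmd();print(s['clock'],s['position'],p,s['joints'].round(2),R.from_quat(s['ee_rot']).as_matrix()[:,1])
d=get_image('wrist');print(d['position'],d['mtx'][0,0]);cv2.imwrite('pics/w1.png',d['color'])
for z in(81,):print('divider top ends predicted px',proj(d,[(503,-193.7,81),(599,-170,81)]))
m,st,c=mask(d,'red');print(st,c,cv2.minAreaRect(np.argwhere(m)[:,::-1].astype(np.float32)))
```

```text
2.375 [ 551.7 -184.9  188.8] [ 551.5 -181.7  190. ] [-0.1  0.4 -0.2  0.  -1.   1.9] [ 0.2 -1.  -0. ]
[ 618.3 -169.1  312.6] 356.6172676541335
divider top ends predicted px [[316.8 266.4]
 [315.7 126.1]]
[ 313  124    9  144 1120] [317.1 194.2] ((316.9999694824219, 195.49998474121094), (7.999999046325684, 142.99996948242188), 0.0)
```

View pics/w1.png

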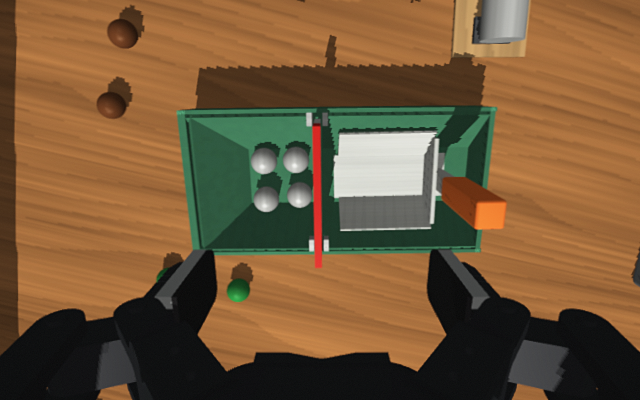

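The wrist view shows the divider's red edge straight up the image at x≈317, from y≈124 to 267. It is centred between the fingers. The scoop, handle top (490,215) and four balls are clear.

Run:
```python
from plan import *
np.set_printoptions(precision=1,suppress=True)
d=get_image('wrist');s=read_state();print(s['position'],d['position'])
m,st,c=mask(d,'red');print(st)
ys,xs=np.nonzero(m);t=ys<140;u=ys>255
e=onz(d,[(xs[t].mean(),ys.min()),(xs[u].mean(),ys.max()+1)],81);print(e,e.mean(0),np.linalg.norm(e[1]-e[0]),np.degrees(np.arctan2(*(e[1]-e[0])[1::-1])))
print('handle',onz(d,[(490,215)],118),'rim',onz(d,[(179,110),(495,107),(482,251),(193,255)],41))
c=e.mean(0)[:2]
go([((*c,75),down(-76),1),((*c,64),down(-76),1,15)])
```

```text
[ 551.4 -182.1  189.6] [ 617.9 -167.4  313. ]
[ 315  124   10  144 1119]
[[ 600.4 -170.    81. ]
 [ 501.9 -194.7   81. ]] [ 551.1 -182.3   81. ] 101.62274592023377 -165.90147146060332
handle [[ 576.5 -278.4  118. ]] rim [[ 582.8  -66.2   41. ]
 [ 641.3 -295.3   41. ]
 [ 528.7 -327.2   41. ]
 [ 468.   -93.6   41. ]]
clock 2.48 meas-cmd [-0.1 -0.5 -0.4] [ 0.  -0.   0.1]
[[0.0,0.0,0,-0.3,0.3,57.5,1],[0.0,0.0,0,-0.5,0.5,115.0,1],[0.0,0.0,0,-0.5,0.5,126.0,1]]
```

Call:
carry_out([
  [0,0,0,-0.3,0.3,45,1],
  [0,0,0,-0.5,0.5,90,1],
  [0,0,0,-0.5,0.5,126,1],
  [0,0,0,-0.5,0.5,126,1],
  [0,0,0,-0.5,0.5,126,0],
])

```text
clock: 3.1
position: [552.6, -181.6, 65.8]
ee_rot: [0.992, 0.123, 0.001, 0.001]
contact_force: [0.7, -0.6, -0.1]
gripper_width: 70.1
grasp_force: 0.0
```

Call:
carry_out([
  [0,0,0,0,0,0,-1],
  [0,0,0,0,0,0,-1],
  [0,0,0,0,0,0,-1],
  [0,0,0,0,0,0,-1],
])

```text
clock: 3.6
position: [551.7, -182.4, 64.6]
ee_rot: [0.993, 0.122, 0.001, 0.0]
contact_force: [0.0, 0.4, 3.3]
gripper_width: 4.2
grasp_force: 58.9
```

Run:
```python
from plan import *
T=down(-90)*R.from_rotvec([np.radians(50),0,0])
go([((551,-182,110),down(-76),-1,25),((551,-182,175),down(-76),-1),((345,-420,140),T,-1),((345,-420,60),T,-1),((345,-420,43),T,-1,10)])
```

```text
clock 3.60 meas-cmd [ 0.5 -0.1  0.6] [-0.   0.1 -0. ]
[[0.0,0.0,0,0,-0.2,-23.0,-1],[0.0,0.0,0,-0.1,-0.3,-46.0,-1],[0.0,0.0,0,-0.1,-0.3,-78.5,-1],[0.0,0.0,0,-0.1,-0.3,-111.0,-1],[0.145,0.018,0.038,-43.0,29.9,-105.2,-1]]
[[0.144,0.017,0.038,-41.8,32.2,0.6,-1],[0.289,0.035,0.076,-83.5,64.5,1.1,-1],[0.434,0.053,0.114,-125.3,96.8,1.6,-1],[0.578,0.071,0.152,-167.1,129.0,2.2,-1],[0.723,0.089,0.19,-208.8,161.3,2.7,-1]]
[[0.0,0,0.001,-0.1,30.7,25.7,-1],[0.0,0,0.001,-0.1,61.3,51.4,-1],[0.0,0,0.001,-0.1,67.8,56.9,-1],[0.0,0,0.001,-0.1,74.3,62.4,-1]]
```

Call:
carry_out([
  [0,0,0,0,-0.2,-23,-1],
  [0,0,0,-0.1,-0.3,-46,-1],
  [0,0,0,-0.1,-0.3,-78.5,-1],
  [0,0,0,-0.1,-0.3,-111,-1],
  [0.145,0.018,0.038,-43.0,29.9,-105.2,-1],
])

```text
clock: 4.22
position: [520.1, -218.0, 172.2]
ee_rot: [0.991, 0.108, 0.003, -0.073]
contact_force: [-0.7, -1.9, -1.2]
gripper_width: 4.2
grasp_force: 58.7
```

Call:
carry_out([
  [0.144,0.017,0.038,-41.8,32.2,0.6,-1],
  [0.289,0.035,0.076,-83.5,64.5,1.1,-1],
  [0.434,0.053,0.114,-125.3,96.8,1.6,-1],
  [0.578,0.071,0.152,-167.1,129.0,2.2,-1],
  [0.723,0.089,0.19,-208.8,161.3,2.7,-1],
])

```text
clock: 4.85
position: [344.2, -421.6, 139.9]
ee_rot: [0.906, -0.0, 0.001, -0.424]
contact_force: [1.6, -0.6, -1.9]
gripper_width: 4.2
grasp_force: 58.7
```

Call:
carry_out([
  [0,0,0,0,0,0,-1],
  [0,0,0,0,0,0,-1],
])

```text
clock: 5.1
position: [344.9, -420.1, 139.1]
ee_rot: [0.906, -0.0, 0.0, -0.423]
contact_force: [-0.7, -0.1, -0.5]
gripper_width: 4.4
grasp_force: 58.9
```

Run:
```python
from h import *
np.set_printoptions(precision=2,suppress=True)
s=read_state();print(s['position'],s['joints'],R.from_quat(s['ee_rot']).as_matrix(),s['grasp_force'])
a=get_image('scene')['color'][90:300,60:400];b=get_image('side')['color'][90:300,300:640]
cv2.imwrite('pics/s2.png',cv2.resize(np.vstack([a,b[:, :]]),None,fx=1.4,fy=1.4))
```

```text
[ 344.92 -420.15  139.13] [-0.88  0.72  0.24 -0.53 -1.8   2.52] [[ 1.   -0.    0.  ]
 [-0.   -0.64  0.77]
 [-0.   -0.77 -0.64]] 58.88700683513889
```

View pics/s2.png

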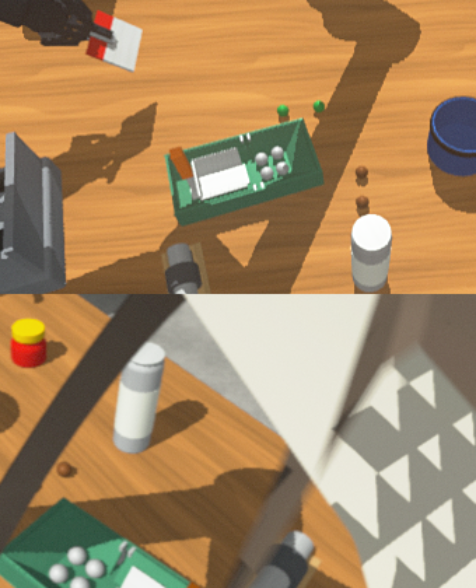

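The divider is clear of the tray and held tilted over empty bench. The four balls and the scoop are undisturbed. Next I lower it.

Call:
carry_out([
  [0,0,0,0,30.7,25.7,-1],
  [0,0,0,0,61.3,51.4,-1],
  [0,0,0,0,67.8,56.9,-1],
  [0,0,0,0,74.3,62.4,-1],
  [0,0,0,0,74.3,62.4,-1],
])

```text
clock: 5.82
position: [345.9, -420.0, 44.1]
ee_rot: [0.907, 0.001, 0.001, -0.422]
contact_force: [-0.1, -0.4, -1.2]
gripper_width: 4.1
grasp_force: 58.9
```

Call:
carry_out([
  [0,0,0,0,1,0.8,-1],
  [0,0,0,0,1,0.8,-0.6],
  [0,0,0,0,1,0.8,-0.6],
  [0,0,0,0,1,0.8,-0.6],
  [0,0,0,0,1,0.8,-0.6],
])

```text
clock: 6.45
position: [345.2, -420.0, 41.8]
ee_rot: [0.906, 0.0, 0.0, -0.423]
contact_force: [0.7, 0.3, -0.5]
gripper_width: 17.2
grasp_force: 0.2
```

Call:
carry_out([
  [0,0,0,0,0,-10,-0.6],
  [0,0,0,0,0,-22,-0.6],
  [0,0,0,0,0,-40,-0.6],
  [0,0,0,0,0,-70,-0.6],
  [0,0,0,0,0,-120,-0.6],
])

```text
clock: 7.08
position: [345.1, -512.1, 119.6]
ee_rot: [0.906, 0.0, -0.001, -0.423]
contact_force: [1.1, -0.3, 0.1]
gripper_width: 17.2
grasp_force: 0.0
```

Run:
```python
from plan import *
# account for hand-written moves: +1,+.8 then -120 along z
p,r=cmd();p=p+r.apply([0,1,.8-120]);json.dump([p.tolist(),r.as_quat().tolist()],open(F,'w'))
a=get_image('scene')['color'][60:220,60:300]
cv2.imwrite('pics/s3.png',cv2.resize(a,None,fx=3,fy=3))
c=np.array([577.5,-278.6])
go([((*c,250),down(-76),1),((*c,190),down(-76),1)])
```

```text
clock 7.12 meas-cmd [-0.5 -6.7  5. ] [-0.6  0.1 -0.1]
[[-0.145,-0.018,-0.038,38.7,-41.8,15.7,1],[-0.289,-0.036,-0.076,77.5,-83.5,31.5,1],[-0.434,-0.053,-0.115,116.2,-125.3,47.2,1],[-0.579,-0.071,-0.153,154.9,-167.0,63.0,1],[-0.723,-0.089,-0.191,193.7,-208.8,78.7,1]]
[[-0.145,-0.018,-0.038,46.2,-32.9,-16.6,1],[-0.145,-0.018,-0.038,45.3,-24.2,42.8,1]]
```

View pics/s3.png

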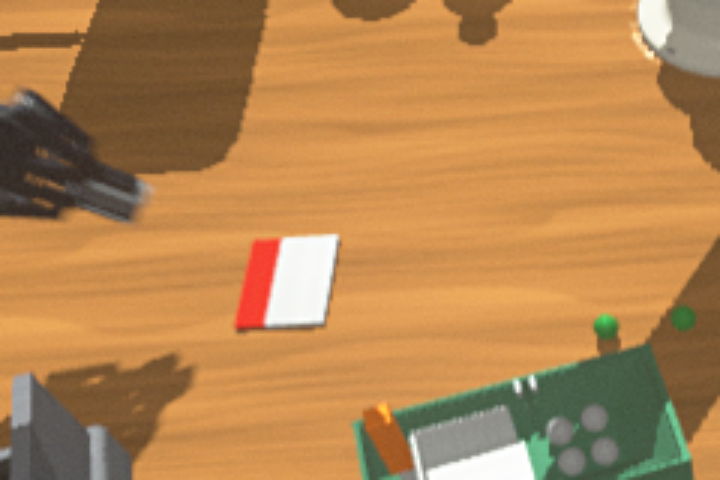

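The divider lies flat on the bench, at about (285,282) in the crop. Now I go to the scoop handle.

Call:
carry_out([
  [-0.145,-0.018,-0.038,38.7,-41.8,15.7,1],
  [-0.289,-0.036,-0.076,77.5,-83.5,31.5,1],
  [-0.434,-0.053,-0.115,116.2,-125.3,47.2,1],
  [-0.579,-0.071,-0.153,154.9,-167.0,63.0,1],
  [-0.723,-0.089,-0.191,193.7,-208.8,78.7,1],
])

```text
clock: 7.75
position: [540.4, -316.5, 231.0]
ee_rot: [0.992, 0.104, 0.002, -0.07]
contact_force: [-0.0, 0.4, 0.1]
gripper_width: 85.4
grasp_force: 0.0
```

Call:
carry_out([
  [-0.145,-0.018,-0.038,46.2,-32.9,-16.6,1],
  [-0.145,-0.018,-0.038,45.3,-24.2,42.8,1],
  [-0.145,-0.018,-0.038,45.3,-24.2,42.8,1],
  [-0.145,-0.018,-0.038,45.3,-24.2,42.8,1],
])

```text
clock: 8.25
position: [578.1, -280.0, 191.9]
ee_rot: [0.993, 0.122, 0.001, 0.001]
contact_force: [-0.1, -0.6, 0.4]
gripper_width: 85.4
grasp_force: 0.0
```

Run:
```python
from plan import *
np.set_printoptions(precision=1,suppress=True)
d=get_image('wrist');s=read_state();p,r=cmd();print(s['position'],p,np.degrees(np.arctan2(*R.from_quat(s['ee_rot']).as_matrix()[1::-1,1])))
m,st,c=mask(d,'orange');print(st,c)
ct=max(cv2.findContours(m,0,2)[0],key=cv2.contourArea);print(cv2.approxPolyDP(cv2.convexHull(ct),2,True)[:,0].tolist())
print(proj(d,[(577.5,-278.6,118)]))
x,y,w,h=st[:4];x0,y0=max(0,x-40),max(0,y-40)
cv2.imwrite('pics/w2.png',cv2.resize(d['color'][60:260,:],None,fx=1.25,fy=1.25))
```

```text
[ 578.3 -280.4  192.5] [ 577.5 -278.6  190. ] -76.06052763686608
[307 204  30  28 162] [323.3 210.4]
[[336, 205], [335, 231], [308, 229], [308, 204]]
[[318.  217.2]]
```

View pics/w2.png

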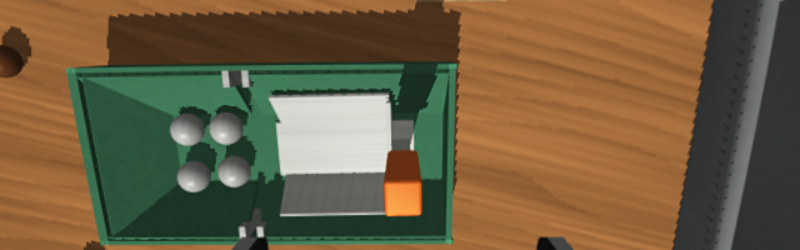

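The handle top is centred at about (322,217) in the wrist image, midway between the fingers. The balls form a 2×2 block in the tray.

Run:
```python
from plan import *
d=get_image('wrist')
q=onz(d,[(322,217.5)],118)[0];print(q)
go([((q[0],q[1],97),down(-76),1,45),((q[0],q[1],97),down(-76),1)])
```

```text
[ 578.04761568 -281.32255851  118.        ]
clock 8.35 meas-cmd [ 0.8 -1.8  2.7] [-0.2  0.2  0.1]
[[0,0.0,0,0,0.9,31.0,1],[0,0.0,0,-0.1,1.8,62.0,1],[0,0.0,0,-0.1,2.7,93.0,1],[0,0.0,0,-0.1,2.7,93.0,1]]
```

Call:
carry_out([
  [0,0,0,0,0.4,45,1],
  [0,0,0,-0.5,0.8,80,1],
  [0,0,0,-0.5,0.8,95.5,1],
  [0,0,0,-0.5,0.8,95.5,1],
  [0,0,0,-0.5,0.8,95.5,-0.3],
])

```text
clock: 8.98
position: [578.6, -280.1, 96.7]
ee_rot: [0.993, 0.122, 0.002, 0.001]
contact_force: [-0.7, -0.9, -0.0]
gripper_width: 70.1
grasp_force: 0.0
```

Call:
carry_out([
  [0,0,0,0,0,0,-0.5],
  [0,0,0,0,0,0,-1],
  [0,0,0,0,0,0,-1],
  [0,0,0,0,0,0,-1],
])

```text
clock: 9.48
position: [577.8, -279.6, 95.5]
ee_rot: [0.992, 0.122, 0.001, 0.0]
contact_force: [-0.8, -0.6, 3.8]
gripper_width: 17.4
grasp_force: 59.3
```

Run:
```python
from h import *
np.set_printoptions(precision=2,suppress=True)
s=read_state();print(s['position'],s['joints'],s['gripper_width'],s['contact_force'],s['wrist_torque'],R.from_quat(s['ee_rot']).as_matrix()[:,2])
```

```text
[ 577.82 -279.59   95.52] [-0.2   0.55 -0.14  0.   -0.88  2.01] 17.44543307445824 [-0.78 -0.64  3.81] [-0.06  0.06 -0.07] [ 0. -0. -1.]
```

```bash
cat >> plan.py <<'E'
C=np.array([555.2,-196.2]);HT=104.
def tw(x,y): # tray (x,y) -> world
    u=np.radians(14);return C+x*np.array([np.cos(u),np.sin(u)])+(y-20)*np.array([-np.sin(u),np.cos(u)])
def sc(nose,h,pitch): # TCP pose for nose position (world), heading and nose-up pitch in deg
    Rs=R.from_euler('ZX',[h-90,pitch],degrees=True)
    return np.array(nose)+Rs.apply([0,-88,89.5]),Rs*R.from_euler('x',180,degrees=True)
def setcmd(pos=None,rot=None):
    p,r=cmd();json.dump([list(map(float,p if pos is None else pos)),(r if rot is None else rot).as_quat().tolist()],open(F,'w'))
E
python3 - <<'E'
from plan import *
s=read_state();setcmd(s['position'],down(-76))
p,r=sc((*tw(1.7,21.6),6),HT,0);print(p,r.inv()*down(-76)==0,(r.inv()*down(-76)).magnitude(),s['position'])
L=[(*sc((*tw(x,y),6),HT,0),-1,12) for x,y in((0,40),(0,94))]
go(L)
E
```

```text
[ 577.75155451 -279.62228353   95.5       ] False 1.2557057698511012e-16 [ 577.82406533 -279.5905468    95.51856415]
clock 9.47 meas-cmd [0. 0. 0.] [-0.1  0.1 -0.1]
[[0,0,0.0,-0.9,-9.2,0.0,-1],[0,0,0,-1.8,-18.4,0.0,-1],[0,0,0,-1.8,-29.2,0.0,-1],[0,0,0,-1.8,-40.0,0.0,-1],[0,0.0,0,-1.8,-50.8,0.0,-1]]
[[0,0.0,0,0.0,-10.8,0.0,-1],[0,0.0,0,0.0,-21.6,0.0,-1]]
```

Call:
carry_out([
  [0,0,0,-0.9,-9.2,0,-1],
  [0,0,0,-1.8,-18.4,0,-1],
  [0,0,0,-1.8,-29.2,0,-1],
  [0,0,0,-1.8,-40,0,-1],
  [0,0,0,-1.8,-50.8,0,-1],
])

```text
clock: 10.1
position: [563.9, -230.4, 95.6]
ee_rot: [0.992, 0.123, 0.001, 0.001]
contact_force: [1.7, -5.6, 5.8]
gripper_width: 17.3
grasp_force: 59.4
```

Call:
carry_out([
  [0,0,0,0,-10.8,0,-1],
  [0,0,0,0,-21.0,0,-1],
  [0,0,0,0,-21.0,0,-1],
  [0,0,0,0,-21.0,0,-1],
])

```text
clock: 10.6
position: [558.4, -209.3, 95.5]
ee_rot: [0.992, 0.123, 0.001, -0.0]
contact_force: [1.8, -0.3, 7.5]
gripper_width: 17.1
grasp_force: 59.9
```

Run:
```python
from plan import *
s=read_state();p,r=cmd();setcmd(p-r.apply([0,-.6,0]));p,_=cmd()
np.set_printoptions(precision=1,suppress=True);print(s['position'],p,s['contact_force'],s['wrist_torque'])
a=get_image('scene')['color'][150:260,160:310];b=get_image('side')['color'][200:400,270:500]
w=get_image('wrist')['color'][:300,:]
A=cv2.resize(a,(480,352),interpolation=2);W=cv2.resize(w,(512,240));o=np.zeros((592,800,3),np.uint8)
o[:352,:480]=A;B=cv2.resize(b,(320,278));o[:278,480:]=B;o[352:,:512]=W;cv2.imwrite('pics/s4.png',o)
```

```text
[ 558.4 -209.3   95.5] [ 558.7 -210.4   95.5] [ 1.8 -0.3  7.5] [-0.2 -0.1  0. ]
```

View pics/s4.png

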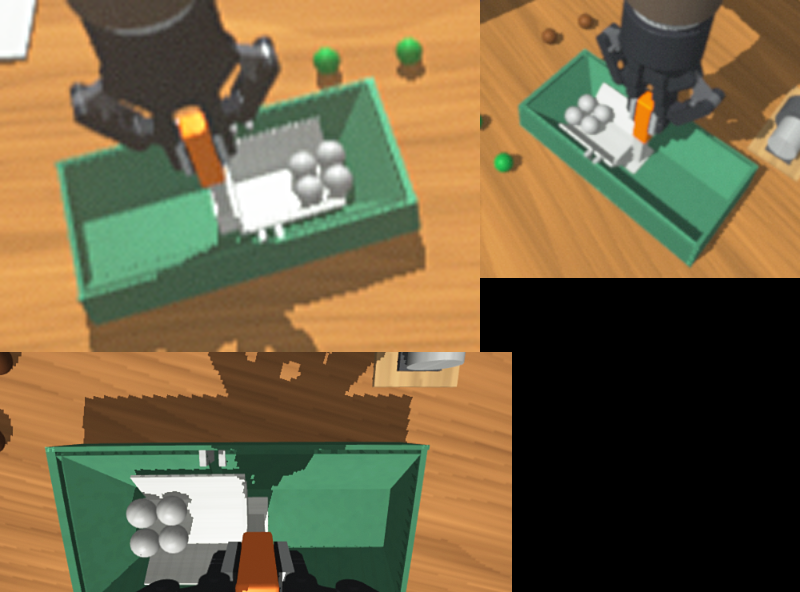

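All four balls lie on the scoop floor; the front pair sits just at the lip against the slope. Now I pitch the nose up, following the slope.

Run:
```python
from plan import *
s=read_state();setcmd(pos=s['position'])
L=[]
for t in(2,4,6.5,9,11.5,14,16):
    h=97*np.sin(np.radians(t));L.append((*sc((*tw(0,93.5+h-.4),6.4+h),HT,t),-1,60))
hz=6.4+h
L+=[(*sc((*tw(0,93.1+h-6*k),hz+18*k),HT,16+k),-1,60) for k in(1,2,3)]
go(L)
```

```text
clock 10.75 meas-cmd [0. 0. 0.] [ 0.   0.1 -0.1]
[[0.035,0,0,0.1,1.2,-0.7,-1],[0.07,0.0,0,0.1,0.8,-0.8,-1],[0.113,0,0,0.1,0.1,-0.9,-1],[0.157,0.0,0,0.1,-0.8,-0.7,-1],[0.201,0,0.0,0.1,-1.8,-0.4,-1]]
[[0.043,0,0.0,0,-1.0,0.7,-1],[0.078,0.0,0.0,0,-1.9,1.4,-1],[0.096,0,0,0,1.8,-15.8,-1],[0.113,0,0,0,5.4,-32.9,-1],[0.131,0,0,0,9.1,-50.0,-1]]
```

Call:
carry_out([
  [0.035,0,0,0.1,1.2,-0.7,-1],
  [0.07,0,0,0.1,0.8,-0.8,-1],
  [0.113,0,0,0.1,0.1,-0.9,-1],
  [0.157,0,0,0.1,-0.8,-0.7,-1],
  [0.201,0,0,0.1,-1.8,-0.4,-1],
])

```text
clock: 11.38
position: [558.2, -208.6, 95.1]
ee_rot: [0.987, 0.122, -0.012, -0.1]
contact_force: [1.7, -3.7, 2.0]
gripper_width: 17.2
grasp_force: 59.6
```

Call:
carry_out([
  [0.043,0,0,0,-1,0.7,-1],
  [0.078,0,0,0,-1.9,1.4,-1],
  [0.096,0,0,0,1.8,-15.8,-1],
  [0.113,0,0,0,5.4,-32.9,-1],
  [0.131,0,0,0,9.1,-50,-1],
])

```text
clock: 12.0
position: [560.4, -224.5, 139.8]
ee_rot: [0.978, 0.12, -0.023, -0.167]
contact_force: [0.5, -0.1, -4.2]
gripper_width: 17.1
grasp_force: 58.9
```

Run:
```python
from plan import *
np.set_printoptions(precision=1,suppress=True)
s=read_state();p,r=cmd();print(s['position'],p,s['contact_force'],s['wrist_torque'])
w=get_image('wrist')['color'][:300,:];b=get_image('side')['color'][150:400,200:520]
cv2.imwrite('pics/s5.png',np.vstack([cv2.resize(w,(640,300)),cv2.resize(b,(384,300),None).copy() if 0 else cv2.copyMakeBorder(cv2.resize(b,(384,300)),0,0,0,256,0)]))
```

```text
[ 560.4 -224.5  139.8] [ 562.6 -225.8  143.1] [ 0.5 -0.1 -4.2] [-1.2 -0.4 -0.1]
```

View pics/s5.png

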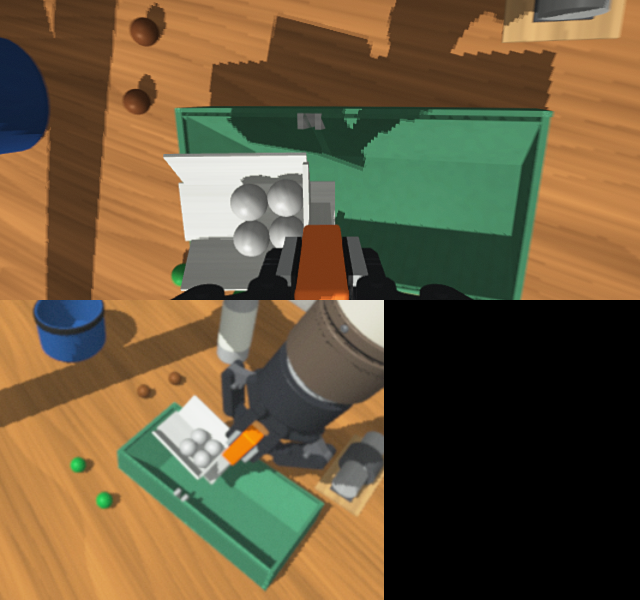

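All four balls rest against the back wall of the raised scoop, and none is left in the tray. I've used my ten pictures, so from here I check with numbers only.

Run:
```python
from plan import *
B=np.array([534,172.]);az=18;u=np.array([np.cos(np.radians(az)),np.sin(np.radians(az))])
n0=np.r_[tw(0,101.8),87.1];n1=n0+[0,0,70]
print('nose check',sc(n0,HT,19)[0],'vs cmd',cmd()[0])
L=[(*sc(n0+[0,0,k],HT,19),-1) for k in(8,28,50,65)]
t1=sc(n1,HT,19)[0];t2=sc(np.r_[B-25*u,140],az,19)[0]
N=21
for i in range(1,N+1):
    f=i/N;f=f*f*(3-2*f)
    L.append((t1+(t2-t1)*f,sc([0,0,0],HT+(az-HT)*f,19)[1],-1))
go(L,vmax=999,wmax=99)
```

```text
nose check [ 562.58925862 -225.8366976   143.07391492] vs cmd [ 562.61414473 -225.79653549  143.06532689]
clock 12.10 meas-cmd [-0.6 -0.2 -1.7] [ 0.1 -0.   0. ]
[[0,0.0,0,0,-2.6,-7.6,-1],[0,0,0,0,-9.1,-26.5,-1],[0,0,0,0,-16.3,-47.3,-1],[0,0,0,0,-21.2,-61.5,-1],[0,0.003,0.009,-0.5,-25.1,-65.3,-1]]
[[0,0.009,0.027,-1.3,-6.8,2.7,-1],[0,0.024,0.07,-3.5,-17.4,6.9,-1],[0,0.043,0.126,-6.4,-31.5,12.5,-1],[0,0.067,0.194,-9.8,-48.7,19.3,-1],[0,0.094,0.272,-13.8,-68.3,27.0,-1]]
[[0,0.03,0.087,-10.9,-19.7,7.9,-1],[0,0.062,0.18,-22.5,-40.8,16.4,-1],[0,0.095,0.278,-34.7,-62.9,25.3,-1],[0,0.13,0.378,-47.3,-85.7,34.4,-1],[0,0.165,0.479,-60.0,-108.7,43.6,-1]]
[[0,0.035,0.101,-22.9,-14.1,6.1,-1],[0,0.068,0.198,-45.1,-27.8,12.1,-1],[0,0.1,0.291,-66.3,-40.8,17.8,-1],[0,0.13,0.378,-86.1,-53.0,23.1,-1],[0,0.157,0.456,-103.9,-64.0,27.9,-1]]
[[0,0.024,0.068,-18.6,-1.6,1.4,-1],[0,0.043,0.124,-34.0,-2.9,2.6,-1],[0,0.058,0.167,-45.5,-4.0,3.5,-1],[0,0.067,0.194,-52.9,-4.6,4.1,-1],[0,0.07,0.203,-55.4,-4.8,4.3,-1]]
```

Call:
carry_out([
  [0,0,0,0,-2.6,-7.6,-1],
  [0,0,0,0,-9.1,-26.5,-1],
  [0,0,0,0,-16.3,-47.3,-1],
  [0,0,0,0,-21.2,-61.5,-1],
  [0,0.003,0.009,-0.5,-25.1,-65.3,-1],
])

```text
clock: 12.72
position: [561.3, -223.9, 212.6]
ee_rot: [0.979, 0.116, -0.019, -0.164]
contact_force: [0.0, 0.7, -4.9]
gripper_width: 17.2
grasp_force: 58.9
```

Call:
carry_out([
  [0,0.009,0.027,-1.3,-6.8,2.7,-1],
  [0,0.024,0.07,-3.5,-17.4,6.9,-1],
  [0,0.043,0.126,-6.4,-31.5,12.5,-1],
  [0,0.067,0.194,-9.8,-48.7,19.3,-1],
  [0,0.094,0.272,-13.8,-68.3,27.0,-1],
])

```text
clock: 13.35
position: [529.4, -155.2, 207.5]
ee_rot: [0.986, -0.028, 0.003, -0.166]
contact_force: [0.7, -0.3, -3.8]
gripper_width: 17.3
grasp_force: 59.0
```

Call:
carry_out([
  [0,0.03,0.087,-10.9,-19.7,7.9,-1],
  [0,0.062,0.18,-22.5,-40.8,16.4,-1],
  [0,0.095,0.278,-34.7,-62.9,25.3,-1],
  [0,0.13,0.378,-47.3,-85.7,34.4,-1],
  [0,0.165,0.479,-60.0,-108.7,43.6,-1],
])

```text
clock: 13.98
position: [474.7, -35.4, 201.8]
ee_rot: [0.947, -0.274, 0.044, -0.159]
contact_force: [-0.5, 1.0, -3.7]
gripper_width: 17.6
grasp_force: 59.0
```

Call:
carry_out([
  [0,0.035,0.101,-22.9,-14.1,6.1,-1],
  [0,0.068,0.198,-45.1,-27.8,12.1,-1],
  [0,0.1,0.291,-66.3,-40.8,17.8,-1],
  [0,0.13,0.378,-86.1,-53.0,23.1,-1],
  [0,0.157,0.456,-103.9,-64.0,27.9,-1],
])

```text
clock: 14.6
position: [423.0, 77.6, 196.0]
ee_rot: [0.855, -0.492, 0.081, -0.142]
contact_force: [-0.2, -0.3, -4.7]
gripper_width: 17.3
grasp_force: 58.9
```

Call:
carry_out([
  [0,0.024,0.068,-18.6,-1.6,1.4,-1],
  [0,0.043,0.124,-34.0,-2.9,2.6,-1],
  [0,0.058,0.167,-45.5,-4.0,3.5,-1],
  [0,0.067,0.194,-52.9,-4.6,4.1,-1],
  [0,0.07,0.203,-55.4,-4.8,4.3,-1],
])

```text
clock: 15.22
position: [401.1, 127.6, 193.7]
ee_rot: [0.798, -0.58, 0.097, -0.132]
contact_force: [0.1, 0.5, -4.7]
gripper_width: 17.5
grasp_force: 59.0
```

Run:
```python
from plan import *
np.set_printoptions(precision=2,suppress=True)
s=read_state();p,r=cmd();print(s['clock'],s['position'],p,s['joints'],s['contact_force'],s['wrist_torque'])
Rs=R.from_quat(s['ee_rot'])*R.from_euler('x',180,degrees=True);print('nose',s['position']-Rs.apply([0,-88,89.5]),'ys',Rs.as_matrix()[:,1],'xs',Rs.as_matrix()[:,0])
# barrel: blue + dark rim seen by the scene camera; what the views show
for n in('scene','side','wrist'):
    d=get_image(n);H,S,V=cv2.split(cv2.cvtColor(d['color'],cv2.COLOR_BGR2HSV))
    m=((H>100)&(H<135)&(S>90)).astype(np.uint8);k,l,st,c=cv2.connectedComponentsWithStats(cv2.morphologyEx(m,cv2.MORPH_CLOSE,np.ones((3,3))))
    print(n,[st[i].tolist() for i in range(1,k) if st[i,4]>150],'expected rim px',proj(d,[(534+60*np.cos(t),172+60*np.sin(t),80) for t in np.arange(0,6.28,np.pi/2)]).round().tolist())
```

```text
15.225 [401.12 127.58 193.72] [403.37 129.55 195.92] [ 0.78 -0.07 -0.86  0.31 -0.5  -0.72] [ 0.09  0.48 -4.67] [-0.41  1.15 -0.01]
nose [507.82 162.2  137.42] ys [0.9  0.29 0.32] xs [ 0.31 -0.95  0.  ]
scene [[369, 160, 49, 38, 1367], [365, 186, 46, 29, 523]] expected rim px [[397.0, 200.0], [417.0, 176.0], [387.0, 158.0], [366.0, 180.0]]
side [[231, 140, 54, 35, 1320], [232, 165, 56, 36, 1149]] expected rim px [[285.0, 147.0], [246.0, 142.0], [231.0, 167.0], [273.0, 173.0]]
wrist [[220, 113, 78, 39, 1394], [149, 119, 103, 127, 4352]] expected rim px [[147.0, 159.0], [193.0, 248.0], [269.0, 215.0], [219.0, 113.0]]
```

Run:
```python
from plan import *
B=np.array([534,173.]);az=18;u=np.array([np.cos(np.radians(az)),np.sin(np.radians(az))])
L=[(*sc(np.r_[B-26*u,z],az,t),-1) for z,t in((132,17),(123,14),(115,9),(108,4),(103,-1),(100,-7),(98,-13),(97,-19),(96,-25),(96,-31),(96,-37),(96,-43),(96,-48),(96,-48),(96,-48))]
go(L,vmax=99,wmax=99)
```

```text
clock 15.38 meas-cmd [-1.1 -1.6 -1.4] [-0.1  0.  -0. ]
[[-0.035,0.0,0.0,-1.0,0.1,4.3,-1],[-0.088,0.0,0.0,-1.0,-2.0,8.5,-1],[-0.175,0.0,0.0,-1.0,-8.1,9.4,-1],[-0.262,0.0,0.0,-1.0,-15.1,10.3,-1],[-0.349,0.0,0.0,-1.0,-23.2,10.0,-1]]
[[-0.105,0.0,0.0,0.0,-9.9,-5.7,-1],[-0.21,0.0,0.0,0.0,-20.7,-11.3,-1],[-0.315,0.0,0.0,0.0,-32.1,-16.8,-1],[-0.419,0.0,0.0,0.0,-44.2,-21.0,-1],[-0.524,0.0,0.0,0.0,-56.7,-25.0,-1]]
[[-0.105,0.0,0.0,0.0,-9.9,-8.7,-1],[-0.209,0.0,0.0,0.0,-20.6,-16.3,-1],[-0.297,0.0,0.0,0.0,-30.0,-21.8,-1],[-0.297,0.0,0.0,0.0,-30.0,-21.8,-1],[-0.297,0.0,0.0,0.0,-30.0,-21.8,-1]]
```

Call:
carry_out([
  [-0.035,0,0,-1,0.1,4.3,-1],
  [-0.088,0,0,-1,-2.0,8.5,-1],
  [-0.175,0,0,-1,-8.1,9.4,-1],
  [-0.262,0,0,-1,-15.1,10.3,-1],
  [-0.349,0,0,-1,-23.2,10.0,-1],
])

```text
clock: 16.0
position: [427.0, 137.4, 193.2]
ee_rot: [0.809, -0.588, -0.006, 0.007]
contact_force: [0.5, 0.1, -4.0]
gripper_width: 17.2
grasp_force: 59.0
```

Call:
carry_out([
  [-0.105,0,0,0,-9.9,-5.7,-1],
  [-0.21,0,0,0,-20.7,-11.3,-1],
  [-0.315,0,0,0,-32.1,-16.8,-1],
  [-0.419,0,0,0,-44.2,-21.0,-1],
  [-0.524,0,0,0,-56.7,-25.0,-1],
])

```text
clock: 16.62
position: [482.6, 155.4, 217.3]
ee_rot: [0.78, -0.566, -0.157, 0.215]
contact_force: [-0.1, 0.2, -1.7]
gripper_width: 17.3
grasp_force: 59.3
```

Call:
carry_out([
  [-0.105,0,0,0,-9.9,-8.7,-1],
  [-0.209,0,0,0,-20.6,-16.3,-1],
  [-0.297,0,0,0,-30.0,-21.8,-1],
  [-0.297,0,0,0,-30.0,-21.8,-1],
  [-0.297,0,0,0,-30.0,-21.8,-1],
])

```text
clock: 17.25
position: [516.3, 166.4, 220.4]
ee_rot: [0.74, -0.537, -0.238, 0.328]
contact_force: [0.3, -0.0, -2.1]
gripper_width: 17.2
grasp_force: 59.5
```

Run:
```python
from plan import *
np.set_printoptions(precision=2,suppress=True)
s=read_state();p,r=cmd();print(s['clock'],s['position'],p,s['joints'],s['contact_force'],s['wrist_torque'])
```

```text
17.25 [516.31 166.37 220.4 ] [516.48 167.35 221.29] [ 0.52  0.68  0.27 -0.17 -1.98 -0.21] [ 0.25 -0.03 -2.06] [ 0.64 -1.99 -0.01]
```

The wrist force fell from 4 N to 2 N, the scoop's own weight, so the balls are out. Next I level the scoop and set it on clear bench.

Run:
```python
from plan import *
B=np.array([534,173.]);az=18;u=np.array([np.cos(np.radians(az)),np.sin(np.radians(az))])
D=np.array([498,25.])
L=[(*sc(np.r_[B-26*u,z],az,t),-1) for z,t in((105,-45),(118,-37),(132,-28),(145,-19),(158,-10),(165,-2),(165,0))]
L+=[(*sc((*D,120),0,0),-1,40),(*sc((*D,12),0,0),-1,40),(*sc((*D,2),0,0),-1,6)]
go(L)
```

```text
clock 17.25 meas-cmd [-0.2 -1.  -0.9] [ 0.2  0.  -0. ]
[[0.053,0.0,0.0,0.0,11.2,-1.3,-1],[0.192,0.0,0.0,0.0,31.8,3.7,-1],[0.349,0.0,0.0,0.0,52.0,11.4,-1],[0.506,0.0,0.0,0.0,68.7,21.1,-1],[0.664,0.0,0.0,0.0,82.5,31.7,-1]]
[[0.139,0.0,0.0,0.0,12.8,6.2,-1],[0.174,0.0,0.0,0.0,15.4,9.7,-1],[0.174,-0.007,0.078,25.6,25.7,23.0,-1],[0.174,-0.013,0.157,51.3,36.0,36.2,-1],[0.173,-0.02,0.235,76.9,46.2,49.4,-1]]
[[0.0,0,0.079,27.8,6.1,11.3,-1],[0.0,0,0.079,27.8,6.1,47.3,-1],[0.0,0,0.079,27.7,6.1,83.3,-1],[0.0,0,0.079,27.7,6.1,119.3,-1],[0.0,0,0.079,27.7,6.1,124.3,-1]]
[[0.0,0,0,0.0,0.0,5.0,-1]]
```

Call:
carry_out([
  [0.053,0,0,0,11.2,-1.3,-1],
  [0.192,0,0,0,31.8,3.7,-1],
  [0.349,0,0,0,52.0,11.4,-1],
  [0.506,0,0,0,68.7,21.1,-1],
  [0.664,0,0,0,82.5,31.7,-1],
])

```text
clock: 17.88
position: [440.2, 141.5, 262.8]
ee_rot: [0.807, -0.585, -0.049, 0.066]
contact_force: [-0.5, 0.3, -2.3]
gripper_width: 17.2
grasp_force: 59.5
```

Call:
carry_out([
  [0.139,0,0,0,12.8,6.2,-1],
  [0.174,0,0,0,15.4,9.7,-1],
  [0.174,-0.007,0.078,25.6,25.7,23.0,-1],
  [0.174,-0.013,0.157,51.3,36.0,36.2,-1],
  [0.173,-0.02,0.235,76.9,46.2,49.4,-1],
])

```text
clock: 18.5
position: [412.1, 50.9, 220.7]
ee_rot: [0.734, -0.679, 0.001, -0.001]
contact_force: [0.3, -0.3, -3.1]
gripper_width: 17.3
grasp_force: 59.7
```

Call:
carry_out([
  [0,0,0.079,27.8,6.1,11.3,-1],
  [0,0,0.079,27.8,6.1,47.3,-1],
  [0,0,0.079,27.7,6.1,83.3,-1],
  [0,0,0.079,27.7,6.1,119.3,-1],
  [0,0,0.079,27.7,6.1,124.3,-1],
])

```text
clock: 19.12
position: [407.6, 23.1, 95.0]
ee_rot: [0.707, -0.707, -0.0, 0.002]
contact_force: [-0.4, -0.1, -1.8]
gripper_width: 17.3
grasp_force: 59.8
```

Call:
carry_out([
  [0,0,0,0,0,2.5,-1],
  [0,0,0,0,0,5,-1],
  [0,0,0,0,0,5,-1],
  [0,0,0,0,0,5,-1],
])

```text
clock: 19.62
position: [410.0, 24.2, 91.1]
ee_rot: [0.707, -0.707, 0.0, -0.001]
contact_force: [0.5, 0.5, -2.3]
gripper_width: 17.5
grasp_force: 59.8
```

Run:
```python
from plan import *
np.set_printoptions(precision=3,suppress=True)
s=read_state();p,r=cmd();print(s['clock'],s['position'],p,s['joints'],s['contact_force'],s['wrist_torque'],R.from_quat(s['ee_rot']).as_matrix()[:,2])
```

```text
19.625 [409.968  24.222  91.115] [410.013  25.03   91.456] [ 0.459  0.23  -0.71   0.001 -0.63  -0.459] [ 0.474  0.491 -2.293] [-0.075  0.067  0.009] [ 0.001  0.    -1.   ]
```

Call:
carry_out([
  [0,0,0,0,0,0.7,-1],
  [0,0,0,0,0,1.4,-1],
  [0,0,0,0,0,1.8,-1],
  [0,0,0,0,0,1.8,-1],
])

```text
clock: 20.12
position: [409.7, 24.1, 89.5]
ee_rot: [0.707, -0.707, 0.0, 0.0]
contact_force: [-2.7, 1.5, 5.6]
gripper_width: 17.6
grasp_force: 61.0
```

Call:
carry_out([
  [0,0,0,0,0,0,-0.6],
  [0,0,0,0,0,0,0],
  [0,0,0,0,0,0,0.5],
  [0,0,0,0,0,0,1],
  [0,0,0,0,0,0,1],
])

```text
clock: 20.75
position: [409.7, 24.1, 88.7]
ee_rot: [0.707, -0.707, 0.0, 0.0]
contact_force: [-0.0, -0.3, -0.2]
gripper_width: 85.3
grasp_force: 0.0
```

Call:
carry_out([
  [0,0,0,0,0,-5,1],
  [0,0,0,0,0,-30,1],
  [0,0,0,0,0,-80,1],
  [0,0,0,0,0,-130,1],
  [0,0,0,0,0,-180,1],
])

```text
clock: 21.38
position: [409.2, 23.9, 270.9]
ee_rot: [0.707, -0.707, 0.0, -0.0]
contact_force: [0.9, -0.1, 0.1]
gripper_width: 85.6
grasp_force: 0.0
```

Call:
carry_out([
  [0,0,0,0,0,-20,1],
  [0,0,0,0,0,-20,1],
])

```text
clock: 21.62
position: [410.1, 24.4, 290.5]
ee_rot: [0.707, -0.707, 0.001, -0.002]
contact_force: [0.6, -0.1, -0.6]
gripper_width: 85.4
grasp_force: 0.0
```

Run:
```python
from plan import *
np.set_printoptions(precision=1,suppress=True)
s=read_state();print(s['clock'],s['position'],s['contact_force'],s['gripper_width'])
P={n:get_image(n) for n in('wrist','scene','side')}
d=P['wrist'];m,st,c=mask(d,'orange')
ct=max(cv2.findContours(m,0,2)[0],key=cv2.contourArea);print('handle',st,cv2.approxPolyDP(cv2.convexHull(ct),2,True)[:,0].tolist(),'expected top/bottom',proj(d,[(410,24.5,112),(410,24.5,48)]))
print('handle z=112',onz(d,[c],100))
# grey bright round things (balls): inside barrel outline and elsewhere
for n in('scene','side'):
    d=P[n];H,S,V=cv2.split(cv2.cvtColor(d['color'],cv2.COLOR_BGR2HSV))
    g=((S<60)&(V>60)).astype(np.uint8)
    k,l,st,c=cv2.connectedComponentsWithStats(g)
    px=proj(d,[(534+53*np.cos(t),173+53*np.sin(t),z) for t in np.arange(0,6.28,.3) for z in(80,)]);hull=cv2.convexHull(px.astype(np.float32))
    print(n,'in barrel',[(st[i].tolist(),onz(d,[c[i]],19)[0,:2].round()) for i in range(1,k) if st[i,4]>5 and cv2.pointPolygonTest(hull,tuple(map(float,c[i])),False)>0])
    o=[(st[i,2:].tolist(),onz(d,[c[i]],11)[0,:2].round().tolist()) for i in range(1,k) if 12<st[i,4]<250]
    print(n,'small grey elsewhere',[q for q in o if 150<q[1][0]<900 and abs(q[1][1])<600])
    hb=proj(d,[(534,173,0)]);H2=((H>100)&(H<135)&(S>90)).astype(np.uint8);k,l,st,c=cv2.connectedComponentsWithStats(cv2.morphologyEx(H2,cv2.MORPH_CLOSE,np.ones((3,3))));print('blue',[st[i].tolist() for i in range(1,k) if st[i,4]>150])
```

```text
21.625 [410.1  24.4 290.5] [ 0.6 -0.1 -0.6] 85.39046584170184
handle [314 157  19  29 234] [[331, 157], [332, 167], [314, 185], [316, 157]] expected top/bottom [[323.9 176.3]
 [323.9 162.7]]
handle z=112 [[411.4  16.4 100. ]]
scene in barrel [([382, 183, 10, 10, 71], array([518., 172.]))]
scene small grey elsewhere [([10, 10, 71], [513.0, 175.0]), ([5, 7, 22], [483.0, -195.0]), ([5, 7, 23], [486.0, -207.0]), ([14, 2, 14], [547.0, 186.0])]
blue [[369, 160, 49, 39, 1190], [365, 186, 47, 29, 526]]
side in barrel [([266, 163, 9, 9, 63], array([567., 202.]))]
side small grey elsewhere [([9, 26, 127], [626.0, 524.0]), ([14, 28, 166], [424.0, 522.0]), ([9, 9, 63], [570.0, 212.0]), ([13, 17, 98], [610.0, -158.0]), ([13, 12, 81], [513.0, -181.0])]
blue [[229, 140, 57, 34, 1441], [232, 165, 55, 36, 1144]]
```

Run:
```python
from plan import *
np.set_printoptions(precision=0,suppress=True)
for n in('scene','side'):
    d=get_image(n);f=cv2.GaussianBlur(d['color'],(3,3),0);h=cv2.cvtColor(f,cv2.COLOR_BGR2HSV);S=h[...,1]
    px=proj(d,[(534+49*np.cos(t),173+49*np.sin(t),80) for t in np.arange(0,6.28,.2)])
    k=cv2.fillConvexPoly(np.zeros(S.shape,np.uint8),px.astype(np.int32),1)
    x,y,w,hh=cv2.boundingRect(k)
    print(n,x,y)
    for r in range(y,y+hh,2): print(' '.join('%3d'%S[r,c] if k[r,c] else '  .' for c in range(x,x+w,2)))
```

```text
scene 370 161
  .   .   .   .   .   .   .   .  98  95  98 109 113 125   .   .   .   .   .   .   .   .
  .   .   .   .   . 104  95  96  90  88  91  91  90  89  94 108   .   .   .   .   .   .
  .   .   . 100  96  96  96  96  90  90  92  90  91  90  88  83  85 104   .   .   .   .
  .   .  98  91  93  93  95  93  95  93  94  90  90  90  90  90  89  84  84   .   .   .
  .  99  91  94  94  93  93  98  91  90  92  90  93  93  90  89  89  85  79  79   .   .
  .  95  90  94  92  93  97  99  98  94  95  95  93  92  95  90  90  91  81  80  77   .
  .  95  93  91  94  98  94  95  95  97  98  97  96  97  96  91  88  88  85  83  75   .
  .  91  94  97  97 100  93  96  99  98  99  97  99  93  94  91  92  86  82  80  80  77
 99  93  98  97  97 100  98  99 101 101  96  98  96  96  93  94  90  87  84  81  83  75
  .  96  97  99 104 101 105 108 109 106  99 105  98  92  94  94  90  91  86  84  82  78
  .  96  98 107 107 109 110 110 109 110 110 105 104 103  97  93  94  90  86  80  79  73
  . 117 108 109 107 109 111  82  54  74 102 107 107 105 108 101  93  84  86  82  81  72
  .   . 112 106 111 114  82   
[... 1410 characters left out ...]

162 153 157 159 159 157 163 154 160 164 163 166 171 171 168 171 177 171 174 175 173 173 180 174   .
159 155 153 155 159 159 157 161 159 161 165 158 170 173 169 176 172 161 149 161 175 175 176 172   .
  . 153 151 156 158 160 156 158 164 161 164 162 163 167 173 171 114  43  23  43 123 171 176   .   .
  . 158 160 161 163 161 161 162 166 165 164 165 163 163 171 148  32   3   4   4  34 149   .   .   .
  .   .   . 161 159 169 163 164 155 158 157 158 159 166 172 140  25   2   4   6  40   .   .   .   .
  .   .   .   .   . 169 154 158 162 160 158 156 155 171 177 160  52   8  15   .   .   .   .   .   .
  .   .   .   .   .   .   .   . 165 159 159 159 161 172 176 170   .   .   .   .   .   .   .   .   .
```

Call:
carry_out([
  [0,0,0,-37,-31,0,1],
  [0,0,0,-74,-62,0,1],
  [0,0,0,-111,-93,0,1],
  [0,0,0,-148,-124,0,1],
  [0,0,0,-148,-124,0,1],
])

```text
clock: 22.5
position: [534.7, 174.1, 285.9]
ee_rot: [0.708, -0.706, -0.0, 0.002]
contact_force: [-0.4, -0.4, -0.8]
gripper_width: 85.3
grasp_force: 0.0
```

Run:
```python
from plan import *
np.set_printoptions(precision=0,suppress=True)
d=get_image('wrist');f=cv2.GaussianBlur(d['color'],(3,3),0);h=cv2.cvtColor(f,cv2.COLOR_BGR2HSV);H,S,V=cv2.split(h)
px=proj(d,[(534+51*np.cos(t),173+51*np.sin(t),80) for t in np.arange(0,6.28,.2)])
k=cv2.fillConvexPoly(np.zeros(S.shape,np.uint8),px.astype(np.int32),1)
print('rim px',px.min(0),px.max(0),'ball diam px',356*22/(d['position'][2]-19))
g=(S<60).astype(np.uint8)*k;n,l,st,c=cv2.connectedComponentsWithStats(g)
print([(st[i].tolist(),onz(d,[c[i]],19)[0].tolist()) for i in range(1,n) if st[i,4]>20])
```

```text
rim px [269. 114.] [377. 221.] ball diam px 20.034201616698137
[([300, 117, 20, 20, 310], [547.6961390747126, 138.11621914133616, 19.0]), ([329, 149, 19, 20, 296], [517.1056446313162, 173.140836492351, 19.0]), ([277, 151, 25, 39, 596], [571.0805690133303, 185.79987456368548, 19.0])]
```

The wrist view measures grey blobs of one, one and two ball areas inside the barrel, so all four balls are in. I'm handing in.

```bash
python3 -c "
from bench import *
print(job_done())"
```

```text
the job is handed in; nothing more can be done
None
```

I handed the job in at about 22.6 s: the divider is flat on the bench, all four balls are in the barrel with none seen on the bench, and the scoop is standing on the bench. The barrel has not moved; I did not re-measure the spray can, grease jar or shaft afterwards, but the arm's paths kept clear of them and no contact forces showed.

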